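# Seat the transformer plate on the chassis pins

### The arm

A 6-joint arm with a two-finger parallel gripper is mounted at the origin on the work surface. World frame = base frame: x ahead of the robot, y to its left, z up, the work surface at z = 0. Lengths are in m, angles in rad, forces in N, time in s.
With the tool pointing down it reaches from about 0.375 to 0.9 m from the base axis. Payload 3.1 kg.
Tool frame: the origin (TCP) lies midway between the tips of the shut fingers; the grasp point (between the pads) lies 19 mm behind it (manip.hold_point_z is the distance from the TCP to the grasp point, in m); z points along the fingers, y is the line along which they close (so a half turn about z gives the same grasp; the last joint's range is limited). The gripper opens to 87 mm and grips with 3 to 60 N. Pads are 19 mm wide; open, the fingers measure 117 mm over their backs; the gripper's body (75 mm by 190 mm) begins 51 mm behind the grasp point.
Start: joints at [1.018, 0.527, 1.433, -0, 1.181, -0.178], TCP at [0.228, 0.582, 0.223] pointing down, gripper open.
Joint ranges: [-3.08, 3.08], [-0.75, 2.2], [0.22, 2.44], [-1.43, 4.57], [0, 2.65], [-2.85, 2.85]. Speed limits (rad/s): [2.79, 2.79, 3.14, 3.14, 3.14, 3.14].

### API

Orientations are given as [roll, pitch, yaw] about the fixed x, y, z axes, in that order (R = Rz(yaw) Ry(pitch) Rx(roll)).
In Python, from station import telemetry, snapshot, order, cut_out, pinpoint, manip gives the robot as it stands.
- The arm moves only by the tool carry_out, never from a script. Its argument "steps" is a list of rows, each an object with "dp": the shift along the tool's x, y, z in mm, a list of three; "spin": the turn about the tool's z in rad. In form: [{"dp": [dx, dy, dz], "spin": spin}, ...]. A call has 1 to 20 rows; each row shifts and turns the commanded pose from where the row before left it, along the tool's axes as they then stand; what a row does not reach is not made up. A row lasts 1/10 s, in which the tool goes at most 50 mm and 8.59 degrees, less where a joint would pass 70% of its speed; a pose out of reach is approached as far as the arm can. A call with a gripper value outside its range is refused whole. "jaw" is the opening, from 0 (shut) to 1 (fully open), set as the call begins (left out, the last holds). The fingers move at their own pace and stop on an object; "grip_force" is the grip in N (left out, the last holds). Time passes only in rows, so rows that do not move let the fingers close. It gives the time, the measured TCP pose, the force, the opening and the grip force at its end, in the units of the state.
- telemetry.state(): the state, without advancing time (a new reading comes with each control period).
- snapshot(name): name is "scene" or "top" or "wrist"; returns a dict with "pixels" (480x640x3 uint8, blue, green, red), "range_z" (480x640 float32, m along the optical axis (not along the pixel's ray), 0 where there is no reading), "mtx" (3x3 intrinsics, pixels), "R" (3x3) and "t" (3): a world point X has camera coordinates R X + t. Camera axes: x right, y down, z forward; pixel columns grow to the right and rows downward; lengths in m; the calibration is good to about 2 mm. The wrist camera is an equidistant fisheye: a pixel r from the principal point sees the ray r / f radians off the axis. A picture is of the moment at which its call begins.
- order.hand_in(): hands the job in; it is judged then, once.
Trained networks look in a picture, given as the dict that the camera call returned (one of the last four; its "shot" number tells which), for a name from the list of things; names that differ only in an ending like _2 or _b are one class to them, and where a whole thing is asked for, a point or a joint stands for the part that bears it (a point fixed in the world has none). Each returns a list of dicts, best first, with "score" (0 to 1); they miss things now and then, are a little off and sometimes report something else, mostly with a low value. They report only what shows in the picture. A call takes as long as a camera call. They do not tell look-alikes from the thing itself.
- cut_out(picture, name): "mask" (480x640 bool, what is visible of it) and "position" ([column, row] in pixels, amid what is visible of it).
- pinpoint(picture, name): "position" ([column, row] in pixels: a listed point, or the origin of a listed thing).
The state is a dict: "t": time; "q": joint angles; "joint_vel": joint speeds; "tau": joint torques, N m; "eef_pos": TCP position; "tcp_rot": TCP orientation; "force": force on the tool from outside, world axes, zero at the start; "wrist_torque": the same for the moment, N m; "opening": finger opening in m; "finger_force": force on a finger pad.
Only numpy, scipy, OpenCV 4.12 (cv2) and the standard library are available. Lean on these libraries where they do the work, as an engineer would, in place of code of your own. Each camera call takes 0.05 s, during which the arm holds its last target. There are 200 camera calls.

### The job

The transformer's mounting plate lies askew on the instrument chassis, propped on the two locating pins. Nudge it sideways with the fingertips, without gripping or lifting it, until its round hole and its slot drop over the two pins and the plate lies flat on the deck; then let go of it. Leave the loose knob cap, the spool and the multimeter where they are.

Things in the scene. Friction and masses are not known exactly. Their poses are not given: they have to be found in the camera images.
- chassis: Grey instrument chassis, fixed. Origin on the bench top (level) under it; x points from its knobbed front panel to its rear flange, y along the flange, z up. Deck: level, 40 mm above the origin, x -135 to +105, y -180 to +180 mm, both y ends open. The front panel stands along x = -135 mm, its top 22 mm above the deck. Place and yaw differ from run to run.
- flange (a point): Middle of the foot of the rear flange's inner face (chassis x = +105, y = 0, z = 40 mm). The flange is an upright straight wall along the whole rear of the deck, 8 mm thick, top 22 mm above the deck: a fence to push the plate against.
- seat (a point): Point on the deck, axes as the chassis, where the origin of the plate lies when the plate is home (chassis x = +29, y = 0, z = 40 mm). Home, the plate's axes are parallel to the chassis's and its rear edge is 1 mm short of the flange.
- pin_left (a point): Foot, on the deck, of the steel pin at chassis x = +64, y = +45 mm. Both pins are 9 mm thick and 10 mm tall: a straight shank with a hemispherical top. This one takes the round hole.
- pin_right (a point): Foot, on the deck, of the equal pin at chassis x = +64, y = -45 mm. This one takes the slot.
- plate: Loose aluminium plate, 150 mm (its x) by 180 mm (its y), 8 mm thick, about 0.7 kg with its transformer; it takes about 3 to 8 N to slide. Origin at the centre of its underside, x towards the edge with the two holes. It starts propped on the pin tops, front edge on the deck, leaning about 0.08 rad, 10 to 26 mm short of home in x, 10 to 40 mm off to +y, up to 0.1 rad askew.
- transformer (a point): Copper-coloured ring transformer fixed on the plate, 84 mm across; this point is the centre of its top, 36 mm above the plate's underside at plate x = -22, y = 0 mm. Its fixing nut rises to 42 mm above the underside.
- hole_round (a point): Centre, at the plate's underside, of the round through hole, 12 mm across, at plate x = +35, y = +45 mm.
- slot (a point): Centre, at the plate's underside, of the through slot, 12 mm in plate x and 17 mm in plate y, at plate x = +35, y = -45 mm.
- knob_cap: Loose black knob cap, 30 mm across, 18 mm tall, standing on a front corner of the deck. Origin at the centre of its underside. A bystander.
- spool: Grey wire spool standing on the bench to the left (+y) of the chassis, 56 mm across, 42 mm tall. Origin at the centre of its underside. A bystander.
- meter: Black multimeter lying on the bench to the right (-y) of the chassis, 150 x 75 x 34 mm (39 mm tall at its dial). Origin at the centre of its underside. A bystander.
Things that resemble listed ones, but are neither listed nor needed, are in the scene too. Several things have the shape of the plate; the one meant has the colours described above.

How it is judged:
By the outcome, as a careful person would: the job done as asked, in the order asked, and still so for the second after the job is handed in, with the robot touching nothing.
It also fails if it takes over 48 s, if anything falls off the work surface, if the arm or the gripper's body presses on something with over 40 N, if the wrist force passes 120 N, or if a joint passes its speed limit or range.

## Working session

There is one attempt and no reset: what is moved stays moved. The work goes in short steps, Python scripts to look and compute and a tool call to move; the robot and the scene stay as the last step left them, time stands still between calls to the robot, and variables do not carry over. Pictures are saved under pics/ and viewed, at most 10 in all, crops included, and the job is handed in when it is done.

Besides the shell and the picture viewer there is one more tool, called after "Emit:" as a command line: name --argument value ..., lists and objects as JSON in quotes. carry_out: Moves the arm, as the interface text tells. Its arguments: {"type":"object","properties":{"steps":{"type":"array","items":{"type":"object","properties":{"dp":{"type":"array","items":{"type":"number"}},"spin":{"type":"number"}}}},"jaw":{"type":"number"},"grip_force":{"type":"number"}},"required":["steps"]}

```bash
ls; mkdir -p pics
cat > h.py <<'E'
import numpy as np, cv2
from station import telemetry, snapshot, order, cut_out, pinpoint, manip
def world(p,px,z=None):
    # pixel -> world using depth, or plane z
    u,v=px; K=p["mtx"]; r=np.array([(u-K[0,2])/K[0,0],(v-K[1,2])/K[1,1],1.])
    R,t=np.array(p["R"]),np.array(p["t"]); c=-R.T@t; d=R.T@r
    if z is None:
        w=p["range_z"][max(0,int(v)-2):int(v)+3,max(0,int(u)-2):int(u)+3]; s=np.median(w[w>0]) if (w>0).any() else np.nan
    else: s=(z-c[2])/d[2]
    return c+s*d
E
python3 - <<'E'
from h import *
s=telemetry.state();print(s["t"],s["eef_pos"],s["tcp_rot"],s["force"],s["opening"])
for n in("top","scene"):
    p=snapshot(n);cv2.imwrite(f"pics/{n}0.png",p["pixels"])
    for k in("chassis","flange","seat","pin_left","pin_right","plate","transformer","hole_round","slot","knob_cap","spool","meter"):
        for d in pinpoint(p,k)[:3]:
            print(n,k,round(d["score"],2),np.round(d["position"],1),np.round(world(p,d["position"]),4))
E
```

```text
pics
0.0 [0.22781564 0.58125294 0.22159216] [-3.13955507e+00 -3.75259208e-04  2.76779210e+00] [-0.7364497  -0.04360776  0.59556779] 0.08675310307557572
top flange 0.58 [321.9 188.6] [0.6392 0.123  0.0418]
top seat 0.72 [329.3 219.6] [0.5595 0.1019 0.0566]
top seat 0.3 [293.5 217. ] [0.5627 0.1869 0.0542]
top pin_left 0.57 [309.7 206.8] [0.5887 0.1497 0.0563]
top pin_right 0.78 [340.5 198.5] [0.6119 0.0774 0.0578]
top plate 0.95 [168.3 199.8] [0.597  0.4934 0.0346]
top plate 0.94 [316.1 225.1] [0.5386 0.1317 0.0836]
top plate 0.81 [139.4 323. ] [0.2996 0.5303 0.0361]
top transformer 0.85 [321.8 232.4] [0.5218 0.1178 0.0844]
top transformer 0.63 [146.1 311.5] [0.3267 0.5181 0.0349]
top hole_round 0.95 [113.4 332.8] [0.2748 0.5899 0.0305]
top hole_round 0.76 [146.3 188.4] [0.6237 0.5502 0.0333]
top hole_round 0.66 [294.7 220.9] [0.5532 0.1835 0.0548]
top slot 0.94 [333.4 210.4] [0.583  0.0931 0.054 ]
top slot 0.81 [150.1 340.8] [ 2.606e-01  5.125e-01 -2.000e-04]
top slot 0.63 [151.5 219.6] [0.546  0.5286 0.0354]
top knob_cap 0.65 [278.7 281.4] [0.4076 0.2123 0.058 ]
top spool 0.66 [211.
[... 507 characters left out ...]
5 143.5] [0.3424 0.4973 0.0353]
scene transformer 0.56 [429.2 193.4] [0.6222 0.4372 0.0366]
scene hole_round 0.9 [362.4 122.3] [0.2778 0.5902 0.0352]
scene hole_round 0.81 [360.6 231.9] [0.5704 0.1807 0.0549]
scene slot 0.97 [351.6 257.7] [0.6042 0.0979 0.0559]
scene slot 0.84 [422.1 166.5] [0.5441 0.5284 0.0328]
scene slot 0.79 [342.6 132.6] [0.2592 0.508  0.0311]
scene knob_cap 0.52 [322.7 202.4] [0.4214 0.2096 0.0431]
scene knob_cap 0.23 [368.9 266.1] [0.6519 0.1031 0.0576]
scene spool 0.55 [320.8 200. ] [0.4155 0.2084 0.0494]
scene spool 0.24 [348.9 256.9] [0.5904 0.1068 0.0393]
scene spool 0.17 [361.5 246. ] [0.6018 0.1412 0.0591]
scene meter 0.84 [272.5 349.6] [ 0.6178 -0.1972  0.034 ]
```

Run:
```python
import cv2
a=cv2.imread("pics/top0.png")[140:340,190:490];a=cv2.resize(a,(800,533),interpolation=cv2.INTER_CUBIC);cv2.imwrite("pics/top0c.png",a)
```

```text
(no output)
```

View pics/top0c.png

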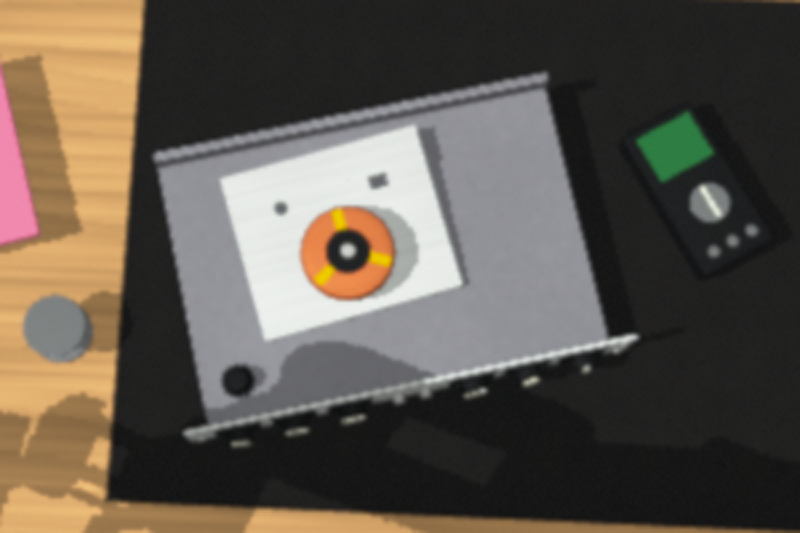

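View pics/scene0.png

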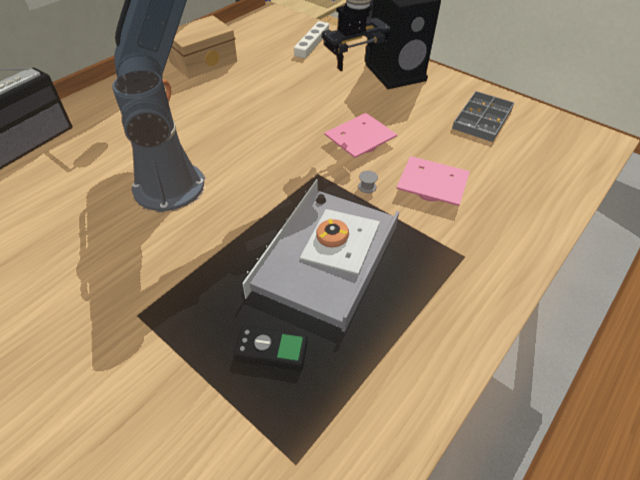

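The top crop shows the white plate with the copper ring at crop (348,250), its hole at (281,208) and slot at (378,181). The flange runs (155,155)–(547,77), and the knob cap is at the front left, (238,380). The scene picture agrees; the pink plates are the look-alikes. Next I fit the chassis and plate frames.

```bash
cat >> h.py <<'E'
def cloud(p):
    v,u=np.mgrid[0:480,0:640]; K=p["mtx"]; z=p["range_z"]
    c=np.stack([(u-K[0,2])/K[0,0]*z,(v-K[1,2])/K[1,1]*z,z],-1)
    return (c-np.array(p["t"]))@np.array(p["R"])
def rect(pts):
    (c,s,a)=cv2.minAreaRect((pts*1000).astype(np.float32)); return c,s,a,cv2.boxPoints((c,s,a))
E
python3 - <<'E'
from h import *
p=snapshot("top");W=cloud(p);ok=p["range_z"]>0
b=p["pixels"].astype(int)
# flange top
X,Y,Z=W[...,0],W[...,1],W[...,2]
reg=ok&(X>.3)&(X<.75)&(Y>-.12)&(Y<.32)
fl=reg&(Z>.056)&(Z<.068)&(X>.6-.2*(Y-.12))
f=W[fl];print(len(f)); 
a=np.polyfit(f[:,1],f[:,0],1);r=f[:,0]-np.polyval(a,f[:,1]);g=np.abs(r)<.01
a=np.polyfit(f[g,1],f[g,0],1);print("flange x=",a,"yaw",-np.arctan(a[0]),"y ends",f[g,1].min(),f[g,1].max(),r[g].std(), f[g,2].mean())
th=-np.arctan(a[0])
# deck
dk=reg&(Z>.034)&(Z<.046)&(cut_out(p,"chassis")[0]["mask"] if cut_out(p,"chassis") else True)
ex=np.array([np.cos(th),np.sin(th)]);ey=np.array([-ex[1],ex[0]])
F=f[g][:,:2];print("fl ex pct",np.percentile(F@ex,[1,50,99]),"ey",np.percentile(F@ey,[0,1,99,100]))
D=W[dk][:,:2];print("deck ex",np.percentile(D@ex,[.5,99.5]),"ey",np.percentile(D@ey,[.5,99.5]), W[dk][:,2].mean())
# plate
white=(b.min(-1)>190)&reg&(Z<.075)&(Z>.04)
n,l,st,_=cv2.connectedComponentsWithStats(white.astype(np.uint8));k=1+np.argmax(st[1:,4])
m=l==k;P=W[m];c,s,an,bx=rect(P[:,:2]);print("plate",c,s,an,"\n",bx)
A=np.c_[P[:,:2],np.ones(len(P))];print("plane",np.linalg.lstsq(A,P[:,2],rcond=None)[0])
for n in ("top","scene"):
    q=snapshot(n)
    for k in ("knob_cap",):
        for d in cut_out(q,k)[:2]: print(n,k,d["score"],d["position"],world(q,d["position"]))
E
```

```text
1073
flange x= [-0.32884338  0.66175526] yaw 0.3177041706715075 y ends -0.03093757186325436 0.18285801492864937 0.002738015809942874 0.05943454723640419
fl ex pct [0.6252109  0.62881882 0.63294238] ey [-0.24198772 -0.16976039 -0.02139008 -0.0147168 ]
deck ex [0.39089917 0.65563566] ey [-0.25604531  0.10494424] 0.04025480073563606
plate (542.1321411132812, 129.85250854492188) (150.7235565185547, 180.76461791992188) 18.566938400268555 
 [[441.91388  191.53452 ]
 [499.47162   20.178263]
 [642.3504    68.1705  ]
 [584.79266  239.52675 ]]
plane [0.0701992  0.02106305 0.01313081]
top knob_cap 0.68 [278.0, 280.7] [0.40924749 0.21407806 0.05730889]
scene knob_cap 0.47 [322.8, 199.3] [0.41927738 0.21235573 0.051567  ]
scene knob_cap 0.33 [342.3, 239.5] [0.5613489  0.11436537 0.07688708]
```

Run:
```python
from h import *
p=snapshot("top");W=cloud(p);ok=p["range_z"]>0
b=p["pixels"].astype(int);X,Y,Z=W[...,0],W[...,1],W[...,2]
reg=ok&(X>.3)&(X<.75)&(Y>-.12)&(Y<.34)
white=((b.min(-1)>190)&reg&(Z<.075)&(Z>.04)).astype(np.uint8)
n,l,st,_=cv2.connectedComponentsWithStats(white);k=1+np.argmax(st[1:,4])
wm=cv2.dilate((l==k).astype(np.uint8),np.ones((5,5)))>0
fl=reg&~wm&(Z>.056)&(Z<.07)&(X>.58-.2*(Y-.12));f=W[fl]
a=np.polyfit(f[:,1],f[:,0],1)
for i in range(6):
    r=f[:,0]-np.polyval(a,f[:,1]);g=np.abs(r)<max(.007,.03-.006*i);a=np.polyfit(f[g,1],f[g,0],1)
th=-np.arctan(a[0]);print(g.sum(),"yaw",th)
for t in (th,.2):
    ex=np.array([np.cos(t),np.sin(t)]);ey=np.array([-ex[1],ex[0]])
    F=f[g][:,:2];print("fl ex",np.percentile(F@ex,[1,10,50,90,99]),"ey",np.percentile(F@ey,[0,1,99,100]))
ex=np.array([np.cos(th),np.sin(th)]);ey=np.array([-ex[1],ex[0]])
dk=reg&(Z>.036)&(Z<.045);D=W[dk][:,:2];D=D[(D@ex>.45)&(D@ex<.6)]
print("deck ey",np.percentile(D@ey,[.2,1,99,99.8]))
x0=np.median(F@ex)-.109;y0=np.percentile(D@ey,[.5,99.5]).mean()
O=x0*ex+y0*ey;print("chassis O",O,"seat",O+.029*ex)
c=np.array([.5421,.1299])-O-.029*ex;print("plate err chassis",c@ex,c@ey,"dyaw",np.radians(18.567)-th)
for n,q in (("knob",(.4093,.2141)),("front edge mid",(.4707,.1059)),("left edge mid",(.5134,.2155))):
    d=np.array(q)-O;print(n,d@ex,d@ey)
```

```text
571 yaw 0.2552632565255316
fl ex [0.6514581  0.65251223 0.65580049 0.65977173 0.66161605] ey [-0.22242531 -0.2192865   0.13271577  0.13612222]
fl ex [0.64493289 0.64879044 0.65747461 0.66586035 0.67002517] ey [-0.1855485  -0.18251363  0.16876648  0.17203591]
deck ey [-0.2221443  -0.22008613  0.13495439  0.13669306]
chassis O [0.53983453 0.09686451] seat [0.56789483 0.10418702]
plate err chassis -0.01846646808004688 0.03139300182684268 dyaw 0.06879202569225557
knob -0.0967028185890282 0.14639667624429298
front edge mid -0.06461288710890495 0.026199187511786598
left edge mid 0.00437751441609114 0.12146604689856295
```

Emit:
carry_out --steps '[{"dp": [0,0,0],"spin": -0.126},{"dp": [0,0,0],"spin": -0.126},{"dp": [0,0,0],"spin": -0.126},{"dp": [0,0,0],"spin": -0.126},{"dp": [0,0,0],"spin": -0.125},{"dp": [-8,-40,0]},{"dp": [-8,-45,0]},{"dp": [-8,-45,0]},{"dp": [-8,-45,0]},{"dp": [-8,-45,0]},{"dp": [-8,-45,0]},{"dp": [-8,-45,0]},{"dp": [-8,-45,0]},{"dp": [-8,-45,0]},{"dp": [-8,-45,0]},{"dp": [-5,-45,0]},{"dp": [0,-28,0]},{"dp": [0,0,0]}]' --jaw 1

```text
invalid input
```

```bash
cat >> h.py <<'E'
TH=.2553;EX=np.array([np.cos(TH),np.sin(TH)]);EY=np.array([-EX[1],EX[0]]);O=np.array([.53983,.09686])
def ch(w): d=np.array(w)[:2]-O; return np.round(np.array([d@EX,d@EY])*1000,1)
def st():
    s=telemetry.state(); f=np.array(s["force"]); print("t",round(s["t"],2),"tcp chassis",ch(s["eef_pos"]),"z",round(s["eef_pos"][2]*1000,1),"rot",np.round(s["tcp_rot"],3),"dyaw",round((s["tcp_rot"][2]-TH+1.5*np.pi)%(np.pi)-np.pi/2,4),"F ch",np.round([f[:2]@EX,f[:2]@EY,f[2]],1))
E
python3 - <<'E'
from h import *
st()
E
```

```text
t 1.7 tcp chassis [-179.1  547.9] z 222.5 rot [-3.142 -0.     2.768] dyaw -0.6291 F ch [-0.4 -0.2 -0.3]
```

Emit:
carry_out --steps '[{"dp": [0,0,0],"spin": -0.126},{"dp": [0,0,0],"spin": -0.126},{"dp": [0,0,0],"spin": -0.126},{"dp": [0,0,0],"spin": -0.126},{"dp": [0,0,0],"spin": -0.125},{"dp": [-8,-40,0],"spin": 0},{"dp": [-8,-45,0],"spin": 0},{"dp": [-8,-45,0],"spin": 0},{"dp": [-8,-45,0],"spin": 0},{"dp": [-8,-45,0],"spin": 0},{"dp": [-8,-45,0],"spin": 0},{"dp": [-8,-45,0],"spin": 0},{"dp": [-8,-45,0],"spin": 0},{"dp": [-8,-45,0],"spin": 0},{"dp": [-8,-45,0],"spin": 0},{"dp": [-5,-45,0],"spin": 0},{"dp": [0,-28,0],"spin": 0},{"dp": [0,0,0],"spin": 0}]' --jaw 1

```text
t: 3.5
eef_pos: [0.443, 0.0991, 0.2229]
tcp_rot: [-3.14, 0.002, -2.891]
force: [-0.1, 0.1, -1.1]
opening: 0.0872
finger_force: 0.0
```

Run:
```python
from h import *
st()
p=snapshot("wrist");cv2.imwrite("pics/w1.png",p["pixels"])
```

```text
t 3.5 tcp chassis [-93.1  26.6] z 222.9 rot [-3.140e+00  2.000e-03 -2.891e+00] dyaw -0.0051 F ch [-0.1  0.2 -1.1]
```

View pics/w1.png

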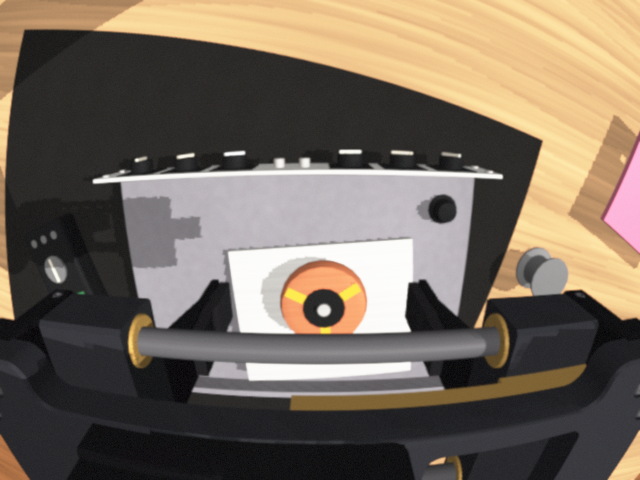

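The wrist view shows the tool square to the front panel, with the plate's front edge at row ~245 ahead of the fingers. Going down.

Emit:
carry_out --steps '[{"dp": [0,0,40],"spin": 0},{"dp": [0,0,40],"spin": 0},{"dp": [0,0,40],"spin": 0},{"dp": [0,0,30],"spin": 0},{"dp": [0,0,20],"spin": 0},{"dp": [0,0,7],"spin": 0},{"dp": [0,0,2],"spin": 0},{"dp": [0,0,0],"spin": 0}]'

```text
t: 4.35
eef_pos: [0.4415, 0.1027, 0.044]
tcp_rot: [-3.141, 0.001, -2.885]
force: [0.1, 0.1, -0.3]
opening: 0.0876
finger_force: 0.0
```

Emit:
carry_out --steps '[{"dp": [-4,0,0],"spin": 0},{"dp": [-4,0,0],"spin": 0},{"dp": [-3,0,0],"spin": 0},{"dp": [-2,0,0],"spin": 0},{"dp": [-2,0,0],"spin": 0},{"dp": [-2,0,0],"spin": 0},{"dp": [-2,0,0],"spin": 0}]'

```text
t: 5.05
eef_pos: [0.4578, 0.1067, 0.0434]
tcp_rot: [3.141, -0.004, -2.885]
force: [-4.7, -1.9, 3.5]
opening: 0.0871
finger_force: 2.1
```

```bash
cat >> h.py <<'E'
def plate(n="top"):
    # network based plate pose: corners of white region
    p=snapshot(n);W=cloud(p);b=p["pixels"].astype(int);X,Y,Z=W[...,0],W[...,1],W[...,2]
    m=((b.min(-1)>190)&(p["range_z"]>0)&(X>.4)&(X<.7)&(Y>-.1)&(Y<.3)&(Z<.075)&(Z>.043)).astype(np.uint8)
    _,l,s,_=cv2.connectedComponentsWithStats(m);P=W[l==1+np.argmax(s[1:,4])]
    c,sz,a,bx=rect(P[:,:2]); a=(np.radians(a)-TH+np.pi/4)%(np.pi/2)-np.pi/4
    pl=np.linalg.lstsq(np.c_[P[:,:2],np.ones(len(P))],P[:,2],rcond=None)[0]
    print(n,"plate ctr err",ch(np.array(c)/1000)-[29,0],"size",np.round(sz,1),"dyaw",round(a,3),"tilt",np.round([pl[:2]@EX,pl[:2]@EY],3),"meanz",P[:,2].mean().round(4))
    return p
E
python3 - <<'E'
from h import *
st()
p=plate("top");cv2.imwrite("pics/t2.png",p["pixels"])
plate("scene")
E
```

```text
t 5.05 tcp chassis [-76.9  30.2] z 43.4 rot [ 3.141 -0.004 -2.885] dyaw 0.001 F ch [-5.1 -0.6  3.5]
top plate ctr err [53.  24.9] size [180.4  56.7] dyaw -0.257 tilt [0.056 0.003] meanz 0.0582
scene plate ctr err [-15.6  32. ] size [149.9 185.4] dyaw 0.074 tilt [0.074 0.002] meanz 0.0558
```

Emit:
carry_out --steps '[{"dp": [-2,0,0],"spin": 0},{"dp": [-2,0,0],"spin": 0},{"dp": [-2,0,0],"spin": 0},{"dp": [-2,0,0],"spin": 0},{"dp": [-2,0,0],"spin": 0},{"dp": [-2,0,0],"spin": 0},{"dp": [0,0,0],"spin": 0}]'

```text
t: 5.85
eef_pos: [0.4697, 0.1103, 0.0433]
tcp_rot: [3.14, -0.003, -2.886]
force: [-4.7, 1.6, 2.8]
opening: 0.0867
finger_force: 2.1
```

Run:
```python
from h import *
st();plate("scene")
```

```text
t 5.85 tcp chassis [-64.5  30.7] z 43.3 rot [ 3.140e+00 -3.000e-03 -2.886e+00] dyaw 0.0002 F ch [-4.1  2.8  2.8]
scene plate ctr err [-6.2 28.8] size [149.6 183.4] dyaw 0.017 tilt [0.08  0.001] meanz 0.0565
```

Emit:
carry_out --steps '[{"dp": [-2,0,0],"spin": 0},{"dp": [-2,0,0],"spin": 0},{"dp": [-1,0,0],"spin": 0},{"dp": [-1,0,0],"spin": 0},{"dp": [-1,0,0],"spin": 0},{"dp": [-1,0,0],"spin": 0},{"dp": [0,0,0],"spin": 0}]'

```text
t: 6.6
eef_pos: [0.4797, 0.1119, 0.0435]
tcp_rot: [-3.141, 0.001, -2.887]
force: [-1.8, 0.3, -2.8]
opening: 0.087
finger_force: 1.2
```

Run:
```python
from h import *
st();plate("scene")
```

```text
t 6.6 tcp chassis [-54.4  29.7] z 43.5 rot [-3.141e+00  1.000e-03 -2.887e+00] dyaw -0.0003 F ch [-1.7  0.7 -2.8]
scene plate ctr err [ 3.4 26.6] size [149.2 183.7] dyaw -0.001 tilt [ 0.088 -0.   ] meanz 0.0571
```

Emit:
carry_out --steps '[{"dp": [-1,0,0],"spin": 0},{"dp": [-1,0,0],"spin": 0},{"dp": [0,0,0],"spin": 0}]'

```text
t: 6.95
eef_pos: [0.4804, 0.1123, 0.0435]
tcp_rot: [3.142, -0.001, -2.886]
force: [-3.9, -1.0, 0.7]
opening: 0.0868
finger_force: 2.2
```

Emit:
carry_out --steps '[{"dp": [-1,0,0],"spin": 0},{"dp": [0,0,0],"spin": 0}]'

```text
t: 7.15
eef_pos: [0.4804, 0.1123, 0.0435]
tcp_rot: [3.141, -0.003, -2.886]
force: [-5.1, -4.9, 1.5]
opening: 0.0868
finger_force: 3.0
```

Run:
```python
from h import *
st();plate("scene")
```

```text
t 7.15 tcp chassis [-53.6  29.9] z 43.5 rot [ 3.141e+00 -3.000e-03 -2.886e+00] dyaw 0.0001 F ch [-6.2 -3.5  1.5]
scene plate ctr err [ 4.5 27.7] size [149.4 187. ] dyaw 0.013 tilt [ 0.087 -0.001] meanz 0.0571
```

Emit:
carry_out --steps '[{"dp": [4,0,0],"spin": 0},{"dp": [6,0,0],"spin": 0},{"dp": [0,0,-35],"spin": 0},{"dp": [0,0,-35],"spin": 0},{"dp": [0,40,0],"spin": 0},{"dp": [0,40,0],"spin": 0},{"dp": [-20,32,0],"spin": 0},{"dp": [-35,0,0],"spin": 0},{"dp": [-16,0,0],"spin": 0},{"dp": [0,0,0],"spin": 0}]'

```text
t: 8.2
eef_pos: [0.5167, 0.2378, 0.1143]
tcp_rot: [3.142, 0.008, -2.886]
force: [-0.7, 0.1, -0.9]
opening: 0.0872
finger_force: 0.0
```

Run:
```python
from h import *
st();print(np.round(telemetry.state()["q"],2));plate("scene")
```

```text
t 8.2 tcp chassis [ 13.2 142.2] z 114.3 rot [ 3.142  0.008 -2.886] dyaw 0.0005 F ch [-0.7  0.3 -0.9]
[ 0.23  0.6   1.68  0.    0.86 -1.59]
scene plate ctr err [40.9 27.2] size [ 75.1 184.7] dyaw 0.003 tilt [ 0.087 -0.002] meanz 0.0595
```

Emit:
carry_out --steps '[{"dp": [0,0,0],"spin": 0.131},{"dp": [0,0,0],"spin": 0.131},{"dp": [0,0,0],"spin": 0.131},{"dp": [0,0,0],"spin": 0.131},{"dp": [0,0,0],"spin": 0.131},{"dp": [0,0,0],"spin": 0.131},{"dp": [0,0,0],"spin": 0.131},{"dp": [0,0,0],"spin": 0.131},{"dp": [0,0,0],"spin": 0.131},{"dp": [0,0,0],"spin": 0.131},{"dp": [0,0,0],"spin": 0.131},{"dp": [0,0,0],"spin": 0.131},{"dp": [0,8,0],"spin": 0},{"dp": [0,0,30],"spin": 0},{"dp": [0,0,25],"spin": 0},{"dp": [0,0,10],"spin": 0},{"dp": [0,0,0],"spin": 0}]'

```text
t: 9.95
eef_pos: [0.5191, 0.238, 0.0472]
tcp_rot: [-3.138, -0.0, 1.826]
force: [0.2, 0.0, -0.2]
opening: 0.0869
finger_force: 0.0
```

Run:
```python
from h import *
st();plate("scene")
```

```text
t 9.95 tcp chassis [ 15.6 141.8] z 47.2 rot [-3.138 -0.     1.826] dyaw 1.5707 F ch [ 0.2 -0.  -0.2]
scene plate ctr err [ 57.  -20.9] size [53.3 92.3] dyaw 0.176 tilt [ 0.094 -0.002] meanz 0.0598
```

Emit:
carry_out --steps '[{"dp": [-4,5,0],"spin": 0},{"dp": [-4,0,0],"spin": 0},{"dp": [-2,0,0],"spin": 0},{"dp": [-2,0,0],"spin": 0},{"dp": [-2,0,0],"spin": 0},{"dp": [-2,0,0],"spin": 0},{"dp": [-2,0,0],"spin": 0},{"dp": [-2,0,0],"spin": 0},{"dp": [0,0,0],"spin": 0}]'

```text
t: 10.9
eef_pos: [0.5304, 0.2203, 0.0488]
tcp_rot: [3.141, 0.0, 1.824]
force: [-0.7, 2.3, 2.9]
opening: 0.087
finger_force: 1.7
```

Run:
```python
from h import *
st();p=plate("top");cv2.imwrite("pics/t3.png",cv2.resize(p["pixels"][140:340,190:490],(800,533)))
```

```text
t 10.9 tcp chassis [ 22.  121.8] z 48.8 rot [3.141 0.    1.824] dyaw 1.5692 F ch [-0.1  2.4  2.9]
top plate ctr err [ 49.7 -11.9] size [ 47.3 123. ] dyaw 0.226 tilt [0.062 0.001] meanz 0.059
```

View pics/t3.png

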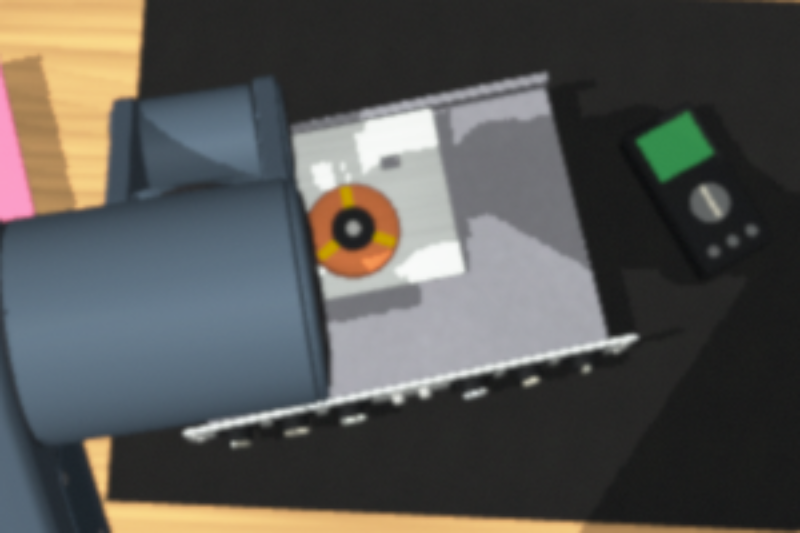

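The arm covers the left of the plate. The visible part is square to the flange, with the slot at (390,160) and shadow across the plate. Contact has begun; I continue.

Emit:
carry_out --steps '[{"dp": [-2,0,0],"spin": 0},{"dp": [-2,0,0],"spin": 0},{"dp": [-2,0,0],"spin": 0},{"dp": [-2,0,0],"spin": 0},{"dp": [-2,0,0],"spin": 0},{"dp": [-2,0,0],"spin": 0},{"dp": [0,0,0],"spin": 0}]'

```text
t: 11.65
eef_pos: [0.5328, 0.2087, 0.0487]
tcp_rot: [-3.141, -0.0, 1.824]
force: [-1.4, 2.7, 3.7]
opening: 0.0868
finger_force: 2.3
```

```bash
cat >> h.py <<'E'
def plane(n="top"):
    # plate pose by height above deck in chassis coords: right edge, rear/front edges
    p=snapshot(n);W=cloud(p);D=W[...,:2]-O;x=D@EX;y=D@EY;Z=W[...,2];b=p["pixels"].astype(int)
    m=(p["range_z"]>0)&(x>-75)&(abs(x-.025)<.09)&(abs(y)<.13)&(Z>.0445)&(Z<.07)&(b.max(-1)-b.min(-1)<30)&(b.min(-1)>120)
    _,l,s,_=cv2.connectedComponentsWithStats(m.astype(np.uint8));m=l==1+np.argmax(s[1:,4])
    A=np.c_[x[m],y[m],np.ones(m.sum())];z=Z[m]
    for i in range(4):
        c=np.linalg.lstsq(A,z,rcond=None)[0];g=np.abs(A@c-z)<.003;A,z=A[g],z[g]
    print(n,len(z),"tilt x,y",np.round(c[:2],3),"z at seat",round(c@[.029,0,1],4),"x rng",np.round(np.percentile(A[:,0],[.5,99.5])*1e3,1),"y rng",np.round(np.percentile(A[:,1],[.5,99.5])*1e3,1))
    for k in("hole_round","slot","transformer"):
        for d in pinpoint(p,k)[:3]:
            w=world(p,d["position"],.083 if k[0]=="t" else .05);e=ch(w)
            if np.abs(e).max()<130: print(k,round(d["score"],2),e)
    return p
E
python3 - <<'E'
from h import *
st();plane("top");plane("scene")
E
```

```text
t 11.65 tcp chassis [ 21.5 110. ] z 48.7 rot [-3.141 -0.     1.824] dyaw 1.5687 F ch [-0.6  2.9  3.7]
top 1690 tilt x,y [0.083 0.001] z at seat 0.0549 x rng [-46.8 113. ] y rng [-121.3   39.8]
hole_round 0.84 [65.7 53. ]
slot 0.56 [ 57.6 -34.9]
transformer 0.71 [21.5 11.2]
transformer 0.65 [9.3 5.3]
scene 2567 tilt x,y [ 0.088 -0.001] z at seat 0.0547 x rng [-44.9 114.2] y rng [-117.3  108.9]
hole_round 0.79 [65.7 63.6]
hole_round 0.5 [72.5 28.7]
slot 0.67 [ 70.1 -35.1]
transformer 0.81 [ 7.7 11.2]
transformer 0.31 [ 74.2 -53.1]
```

Emit:
carry_out --steps '[{"dp": [-1,0,0],"spin": 0},{"dp": [-1,0,0],"spin": 0},{"dp": [-1,0,0],"spin": 0},{"dp": [-1,0,0],"spin": 0},{"dp": [-1,0,0],"spin": 0},{"dp": [-1,0,0],"spin": 0},{"dp": [-1,0,0],"spin": 0},{"dp": [-1,0,0],"spin": 0},{"dp": [0,0,0],"spin": 0}]'

```text
t: 12.95
eef_pos: [0.5355, 0.2005, 0.0484]
tcp_rot: [3.141, 0.001, 1.825]
force: [0.8, 0.7, 0.7]
opening: 0.0867
finger_force: 0.3
```

Run:
```python
from h import *
st();plane("top");plane("scene")
```

```text
t 12.95 tcp chassis [ 22.  101.4] z 48.4 rot [3.141e+00 1.000e-03 1.825e+00] dyaw 1.5697 F ch [0.9 0.5 0.7]
top 1509 tilt x,y [-0.001  0.003] z at seat 0.0485 x rng [-46.7 104.2] y rng [-87.8  27.6]
slot 0.7 [ 54.7 -49.6]
transformer 0.8 [8.3 4.1]
scene 1869 tilt x,y [ 0.013 -0.001] z at seat 0.0486 x rng [-44.  104.5] y rng [-87.9  92.8]
hole_round 0.9 [70.2 39.2]
slot 0.93 [ 66.8 -45.1]
transformer 0.57 [6.8 1. ]
transformer 0.46 [109.6 -36.2]
```

It seems to have dropped: tilt about 0 and top at 48 mm. I back off and check.

Emit:
carry_out --steps '[{"dp": [5,0,0],"spin": 0},{"dp": [12,0,0],"spin": 0},{"dp": [0,0,-30],"spin": 0},{"dp": [0,0,-45],"spin": 0},{"dp": [0,0,-45],"spin": 0},{"dp": [45,-15,-15],"spin": 0},{"dp": [45,-15,0],"spin": 0},{"dp": [45,-15,0],"spin": 0},{"dp": [45,-15,0],"spin": 0},{"dp": [45,-15,0],"spin": 0},{"dp": [45,-15,0],"spin": 0},{"dp": [45,-15,0],"spin": 0},{"dp": [0,0,0],"spin": 0},{"dp": [0,0,0],"spin": 0}]'

```text
t: 14.75
eef_pos: [0.3483, 0.497, 0.1833]
tcp_rot: [-3.141, 0.001, 1.829]
force: [0.7, -0.5, 0.6]
opening: 0.087
finger_force: 0.0
```

Run:
```python
from h import *
st();p=plate("top");plane("top");q=plate("scene");plane("scene")
cv2.imwrite("pics/e.png",np.vstack([cv2.resize(p["pixels"][150:310,200:440],(450,300)),cv2.resize(q["pixels"][180:340,230:470],(450,300))]))
```

```text
t 14.75 tcp chassis [-84.2 435.6] z 183.3 rot [-3.141e+00  1.000e-03  1.829e+00] dyaw -1.5683 F ch [ 0.5 -0.6  0.6]
top plate ctr err [5.4 2.2] size [142.8 180.7] dyaw -0.026 tilt [-0.002 -0.001] meanz 0.0484
top 2171 tilt x,y [ 0.019 -0.001] z at seat 0.049 x rng [-46.2 105.4] y rng [-86.9  91.7]
hole_round 0.84 [58.3 46.7]
slot 0.88 [ 60.2 -48.7]
transformer 0.58 [ 1.6 -3.4]
scene plate ctr err [10.9  2.7] size [141.3 184.1] dyaw -0.035 tilt [ 0.006 -0.001] meanz 0.0486
scene 1860 tilt x,y [ 0.013 -0.001] z at seat 0.0487 x rng [-44.2 104.5] y rng [-88.1  92.9]
hole_round 0.98 [70.4 48.8]
slot 0.62 [ 74.8 -48.2]
transformer 0.71 [ 15.2 -11.3]
```

View pics/e.png

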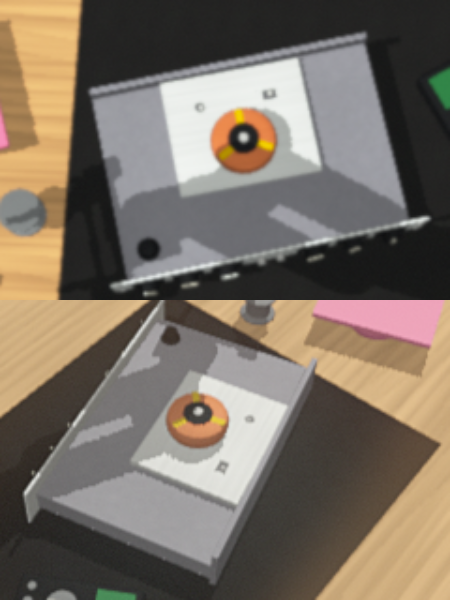

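Both pins show as bright dots inside the round hole (200,107) and the slot (269,93), with the plate flat and square to the flange. The knob cap and spool look unmoved.

```bash
python3 -c "
from station import order
print(order.hand_in())"
```

```text
the job is handed in; nothing more can be done
None
```

The plate lies flat on the deck with its hole and slot over the two pins, and the job is handed in with the gripper clear; the knob cap, spool and multimeter were not touched.

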